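# Slide the spacer row home in the glue-up jig

### The arm

A 6-joint arm with a two-finger parallel gripper is mounted at the origin on the work surface. World frame = base frame: x ahead of the robot, y to its left, z up, the work surface at z = 0. Lengths are in m, angles in rad, forces in N, time in s.
With the tool pointing down it reaches from about 0.425 to 0.95 m from the base axis. Payload 3.5 kg.
Tool frame: the origin (TCP) lies on the centre line of the jaws, within the pads' length; the fingertips stand 14 mm ahead of it and the grasp point (between the pads) lies 5 mm behind it (ctrl.finger_overhang is the distance from the TCP to the fingertips, in m); z points along the fingers, y is the line along which they close (so a half turn about z gives the same grasp; the last joint's range is limited). The gripper opens to 85 mm and grips with 20 to 120 N. Pads are 22 mm wide; open, the fingers measure 114 mm over their backs; the gripper's body (76 mm by 85 mm) begins 54 mm behind the grasp point. The pads swing forward as they close: fully open they stand 13 mm farther back than shut.
Start: joints at [-1.44, 0.286, 1.577, -0, 1.279, -0.15], TCP at [0.187, -0.649, 0.245] pointing down, gripper open.
Joint ranges: [-2.77, 2.77], [-0.9, 2.22], [0.21, 2.48], [-1.53, 4.67], [0.24, 2.81], [-2.84, 2.84]. Speed limits (rad/s): [2.79, 2.79, 3.14, 3.14, 3.14, 3.14].

### API

Orientations are given as a unit quaternion [x, y, z, w].
In Python, from plant import ctrl gives the robot as it stands.
- The arm moves only by the tool send_rows, never from a script. Its argument "moves" is text: rows parted by semicolons, each of 7 numbers parted by spaces: the turn, a rotation vector about the tool's x, y, z in units of 360 degrees (1.0 is 360 degrees), then the shift along the tool's x, y, z in units of 20 cm (1.0 is 20 cm), then the gripper's target within -1 to 1 (fully open at 1, half-way at 0, shut at -1). A call has 1 to 12 rows; each row is the pose to reach, as a shift and turn from the pose commanded when the call began, along the tool's axes at that moment, turning the shorter way round; what a row does not reach only later rows make up. A row lasts 1/8 s, in which the tool goes at most 62.5 mm and 10.7 degrees, less where a joint would pass 70% of its speed; a pose out of reach is approached as far as the arm can. A call with a number of a shift or a turn outside -1 to 1 is refused whole. A call with a gripper value outside its range is refused whole. The fingers move at their own pace and stop on an object; "newtons" is the grip in N (left out, the last holds). Time passes only in rows, so rows that repeat a pose let the fingers close. It gives the time, the measured TCP pose, the force, the opening and the grip force at its end, in the units of the state.
- ctrl.get_state(): the state, without advancing time (a new reading comes with each control period).
- ctrl.read_camera(name): name is "scene" or "top"; returns a dict with "image" (480x640x3 uint8, red, green, blue), "fovy" (degrees; the focal length in pixels is half the picture's height over the tangent of half this angle, whatever the lens; pixels are square), "cx", "cy" (the principal point, pixels), "extrinsics" (4x4, takes a point from camera to world coordinates). Camera axes: x right, y up, looking along -z (the intrinsics and any distortion apply to the point x, -y, -z); pixel columns grow to the right and rows downward; lengths in m; the calibration is good to about 2 mm. A picture is of the moment at which its call begins. There is no depth.
- ctrl.sign_off(): hands the job in; it is judged then, once.
The state is a dict: "time": time; "qpos": joint angles; "dq": joint speeds; "joint_efforts": joint torques, N m; "eef_pos": TCP position; "tcp_rot": TCP orientation; "contact_force": force on the tool from outside, world axes, zero at the start; "wrist_torque": the same for the moment, N m; "opening": opening from 0.0 (shut) to 1.0 (fully open); "finger_force": force on a finger pad.
Only numpy, scipy, OpenCV 4.12 (cv2) and the standard library are available. Lean on these libraries where they do the work, as an engineer would, in place of code of your own. Each camera call takes 0.05 s, during which the arm holds its last target. There are 200 camera calls.

### The job

With the fingertips, push the last of the four wooden spacer blocks so that the whole row slides along the aluminium rail as one closed train, until the first block is fully home against the red end stop and no gaps are left. Do not lift any block or let the row come apart on the way, leave the spray can, the cup and the sanding block where they stand, and take the hand away when done.

Things in the scene. Friction and masses are not known exactly. Their poses are not given: they have to be found in the camera images.
- jig: glue-up jig fixed to the bench: plywood board 360 x 140 x 18 mm with an aluminium U channel (the rail) and a red end stop. Origin: centre of the board's underside, on the bench; x runs along the rail's middle to the stop, z up. Channel floor 21 mm above the bench, 42 mm wide inside; walls 3 mm thick, 12 mm above that floor. Rail from x = -170 (open end) to +140 mm (stop). May point left, right or away
- stop_face (a point): middle of the face of the rigid red end stop that the row must meet, at x = +140 mm on the jig, 41 mm above the bench; the stop is 34 mm thick, 70 mm wide, its top 70 mm above the bench. Its x axis points along the rail, into the stop
- block_1: loose hardwood spacer block, 32 mm long along the rail (its x), 39 mm across (its y), 40 mm tall, about 45 g, with a black dot (dowel hole) on top; origin at the centre of its underside; light wood, first of the row, nearest the red stop
- block_2: loose hardwood spacer block, 32 mm long along the rail (its x), 39 mm across (its y), 40 mm tall, about 45 g, with a black dot (dowel hole) on top; origin at the centre of its underside; dark wood, second from the stop
- block_3: loose hardwood spacer block, 32 mm long along the rail (its x), 39 mm across (its y), 40 mm tall, about 45 g, with a black dot (dowel hole) on top; origin at the centre of its underside; light wood, third from the stop
- block_4: loose hardwood spacer block, 32 mm long along the rail (its x), 39 mm across (its y), 40 mm tall, about 45 g, with a black dot (dowel hole) on top; origin at the centre of its underside; dark wood, last of the row, farthest from the stop; behind it the rail is free. The touching row starts 50 to 95 mm short of the stop; 2 N or less slides it
- spray_can: bystander: upright spray can with a white cap, 52 mm across, 150 mm tall, origin at the centre of its underside, a little beyond the stop
- red_cup: bystander: red plastic cup, 68 mm across the rim, 60 mm tall, origin at the centre of its underside, beside the jig
- sanding_block: bystander: dark rubber sanding block 90 x 50 x 30 mm, origin at the centre of its underside, beside the jig
Not all that is in view belongs to the job. Leave any blue or green look-alike of the block_2 alone.

How it is judged:
On the way, in this order (a step that is already met when the one before it is completed fails the run):
1. the fingers press on the last block of the row (contact force between the fingers and block_4 above 0.15 N), for 0.05 s.
2. the whole row has come home against the stop (x of block_1 in the frame of jig above 0.1215 m and x of block_2 in the frame of jig above 0.089 m and x of block_3 in the frame of jig above 0.0565 m and x of block_4 in the frame of jig above 0.024 m), for 0.2 s.
At the end, for the whole second after the job is handed in: All four blocks stand at rest, upright and down in the channel (at most 4 mm above its floor), the first within 2.5 mm of the stop and the last within 4 mm of where a gapless row puts it; can, cup and sanding block within 15 mm of where they stood (all of step 2 and x of block_1 in the frame of jig below 0.128 m and y of block_1 in the frame of jig between -0.005 and 0.005 m and z of each of block_1, block_2, block_3, block_4 in the frame of jig below 0.025 m and angle between each of block_1, block_2, block_3, block_4's own z axis and vertical below 0.08 rad and linear speed of each of block_1, block_2, block_3, block_4 below 0.02 m/s and x of block_2 in the frame of jig below 0.096 m and y of block_2 in the frame of jig between -0.005 and 0.005 m and x of block_3 in the frame of jig below 0.064 m and y of block_3 in the frame of jig between -0.005 and 0.005 m and x of block_4 in the frame of jig below 0.032 m and y of block_4 in the frame of jig between -0.005 and 0.005 m and distance of each of spray_can, red_cup, sanding_block from where it was at the start of the episode below 0.015 m); the robot touches nothing.
It fails at once if a block is lifted by more than 8 mm (z of any of block_1, block_2, block_3, block_4 in the frame of jig above 0.029 m).
It fails at once if a block is tipped over by more than about 20 degrees (angle between any of block_1, block_2, block_3, block_4's own z axis and vertical above 0.35 rad).
It fails at once if the row comes apart: a gap of more than 8 mm opens between neighbours (horizontal distance between block_1 and block_2 above 0.04 m or horizontal distance between block_2 and block_3 above 0.04 m or horizontal distance between block_3 and block_4 above 0.04 m).
It fails at once if the spray can, cup or sanding block is moved by more than 15 mm (distance of any of spray_can, red_cup, sanding_block from where it was at the start of the episode above 0.015 m).
It also fails if it takes over 38 s, if anything falls off the work surface, if the arm or the gripper's body presses on something with over 40 N, if the wrist force passes 120 N, or if a joint passes its speed limit or range.

## Working session

There is one attempt and no reset: what is moved stays moved. The work goes in short steps, Python scripts to look and compute and a tool call to move; the robot and the scene stay as the last step left them, time stands still between calls to the robot, and variables do not carry over. Pictures are saved under pics/ and viewed, at most 10 in all, crops included, and the job is handed in when it is done.

Besides the shell and the picture viewer there is one more tool, called after "Request:" by a JSON object that holds its "op" and its "data", one argument or row to a line. send_rows: Moves the arm, as the interface text tells. Its arguments: {"type":"object","properties":{"moves":{"type":"string"},"newtons":{"type":"number"}},"required":["moves"]}

```bash
mkdir -p pics; ls; python3 - <<'E'
from plant import ctrl
import cv2,numpy as np,pickle
d={}
for n in("top","scene"):
    c=ctrl.read_camera(n); d[n]=c
    cv2.imwrite(f"pics/{n}0.png",c["image"][:,:,::-1]); print(n,{k:v for k,v in c.items() if k!="image"})
pickle.dump(d,open("c0.pkl","wb"))
print(ctrl.get_state(), ctrl.finger_overhang)
E
```

```text
pics
top {'fovy': 55.1137385091969, 'cx': 330.64182008893874, 'cy': 234.79058616696977, 'extrinsics': array([[ 0.00221598,  0.99635715, -0.08524973,  0.46416083],
       [-0.99956496,  0.00471421,  0.02911474,  0.01976556],
       [ 0.02941057,  0.08514813,  0.99593414,  0.87720135],
       [ 0.        ,  0.        ,  0.        ,  1.        ]])}
scene {'fovy': 49.72622728528202, 'cx': 314.05930215450906, 'cy': 239.66654031998652, 'extrinsics': array([[ 0.63742329, -0.47034852,  0.61029814,  1.14383197],
       [ 0.770459  ,  0.39852643, -0.49756368, -0.49961074],
       [-0.0091916 ,  0.78736837,  0.61641428,  0.65509476],
       [ 0.        ,  0.        ,  0.        ,  1.        ]])}
{'time': 0.1, 'qpos': array([-1.43999079e+00,  2.87138147e-01,  1.57802780e+00, -2.81296190e-06,
        1.27856386e+00, -1.49995525e-01]), 'dq': array([-0.00126646, -0.00164777, -0.0026555 ,  0.00027956,  0.00049348,
       -0.00039058]), 'joint_efforts': array([ 2.49696923e-04, -4.07298589e+01, -2.93700600e+01, -1.47788001e-04,
        3.42866289e-03,  1.08715085e-06]), 'eef_pos': array([ 0.18701729, -0.64799837,  0.24404624]), 'tcp_rot': array([ 9.90159403e-01,  1.39940037e-01,  8.90645354e-06, -1.06853812e-03]), 'contact_force': array([-0.55856701, -0.52261685,  0.0432683 ]), 'wrist_torque': array([-0.00107403, -0.01008876,  0.02996798]), 'finger_force': 0.0, 'opening': 1.0027440654010695} 0.014
```

View pics/top0.png

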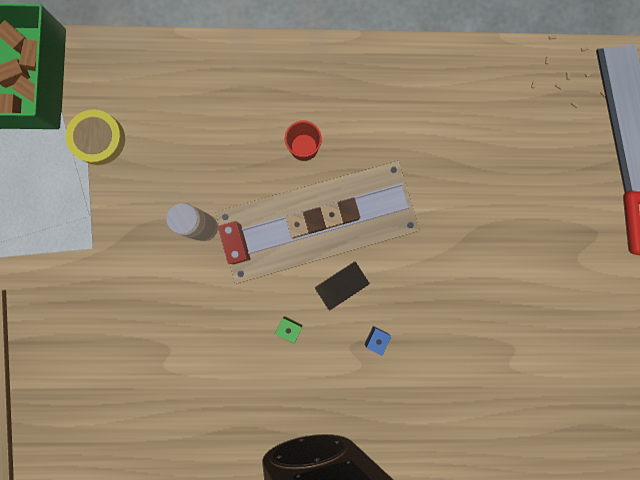

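View pics/scene0.png

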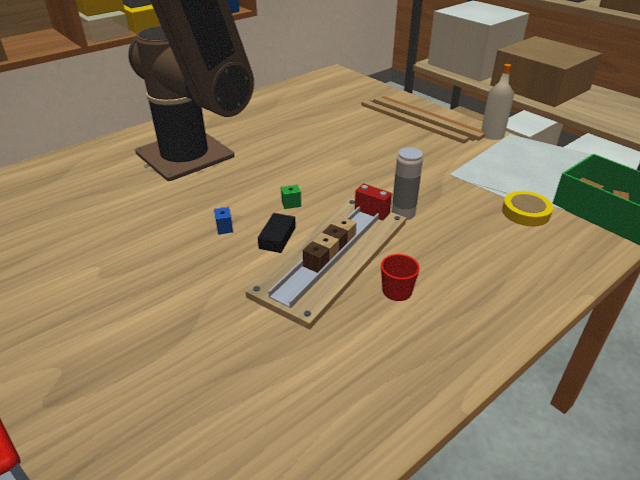

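The top view shows the rail pointing left in the image to the red stop at about (234,243). The row, counted from the stop, is light (297,224), dark (315,219), light (332,214), dark (349,210). Three things could be meant as a dark block: block_2 at (315,219), block_4 at (349,210), and the blue (378,341) and green (288,330) look-alikes. Block_4 is the brown one in the rail farthest from the stop. I'll confirm it in a crop.

```bash
cat > h.py <<'E'
import numpy as np
def ray(c,px,z):
    f=240/np.tan(np.radians(c["fovy"])/2); E=c["extrinsics"]
    d=E[:3,:3]@np.array([(px[0]-c["cx"])/f,-(px[1]-c["cy"])/f,-1]); o=E[:3,3]
    return o+d*(z-o[2])/d[2]
def proj(c,p):
    f=240/np.tan(np.radians(c["fovy"])/2); E=c["extrinsics"]
    q=E[:3,:3].T@(np.array(p)-E[:3,3]); return c["cx"]+f*q[0]/-q[2], c["cy"]-f*q[1]/-q[2]
E
python3 - <<'E'
import pickle,cv2,numpy as np
from h import *
d=pickle.load(open("c0.pkl","rb")); c=d["top"]
im=c["image"][150:295,205:425,::-1]
cv2.imwrite("pics/crop.png",cv2.resize(im,None,fx=3.6,fy=3.6,interpolation=cv2.INTER_CUBIC))
# rough board corners z=.018
for n,px in dict(bl=(221,213),br=(399,162),fr=(418,232),fl=(238,282)).items(): print(n,ray(c,px,.018)[:2].round(4))
for px in [(297,224),(315,219),(332,214),(349,210)]: print(ray(c,px,.061)[:2].round(4))
for px in [(225,217),(393.5,170),(410,225),(240.5,274)]: print("screw",ray(c,px,.018)[:2].round(4))
# dark brown mask & red mask
hsv=cv2.cvtColor(c["image"],cv2.COLOR_RGB2HSV)
red=cv2.inRange(hsv,(0,150,90),(8,255,255))|cv2.inRange(hsv,(172,150,90),(180,255,255))
red[:215]=0;red[:,:210]=0;red[:,260:]=0
print(cv2.boundingRect(red),cv2.minAreaRect(cv2.findNonZero(red)))
print(c["image"][[210,219,206,200],[344,315,349,380]])
E
```

```text
bl [0.5776 0.1999]
br [ 0.6779 -0.1357]
fr [ 0.5438 -0.1703]
fl [0.4493 0.1658]
[0.553  0.0559]
[0.5622 0.0239]
[ 0.5714 -0.0064]
[ 0.5788 -0.0369]
screw [0.5701 0.1923]
screw [ 0.6622 -0.125 ]
screw [ 0.557  -0.1553]
screw [0.4641 0.1615]
(218, 222, 28, 42) ((231.87513732910156, 242.67239379882812), (39.25776672363281, 18.947439193725586), 74.57783508300781)
[[ 81  63  49]
 [ 68  62  58]
 [ 82  64  51]
 [154 159 174]]
```

View pics/crop.png

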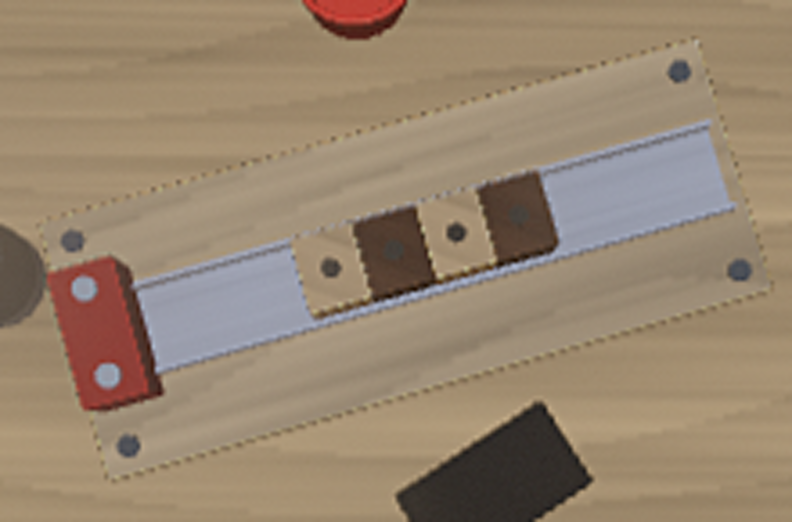

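The crop confirms it. The dark brown block at crop (518,215), which is pixel (349,210), is the last in the rail with free channel behind it, so it is block_4. Next I'll refine the jig frame from both views.

```bash
python3 - <<'E'
import pickle,cv2,numpy as np
from h import *
d=pickle.load(open("c0.pkl","rb")); c=d["top"]; s=d["scene"]
cor=np.array([(42,218),(697,38),(772,290),(108,480)])/3.6+[205,150]
P=np.array([ray(c,p,.018)[:2] for p in cor]); print(P.round(4))
L=[np.linalg.norm(P[i]-P[(i+1)%4]) for i in range(4)];print(np.round(L,4))
O=P.mean(0); u=(P[0]-P[1])+(P[3]-P[2]); u/=np.linalg.norm(u); v=np.array([-u[1],u[0]])
print("O",O,"yaw",np.degrees(np.arctan2(u[1],u[0])))
dots=np.array([(331,267),(393,250),(456,232),(518,215)])/3.6+[205,150]
for p in dots:
    w=ray(c,p,.061)[:2]; print("dot",w.round(4),"jig",(u@(w-O)).round(4),(v@(w-O)).round(4), "proj scene",np.round(proj(s,[*w,.061]),1))
print("scene cor proj",[np.round(proj(s,[*p,.018]),1) for p in P])
im=s["image"][185:330,240:440,::-1]
cv2.imwrite("pics/crop_s.png",cv2.resize(im,None,fx=4,fy=4,interpolation=cv2.INTER_CUBIC))
E
```

```text
[[ 0.5822  0.208 ]
 [ 0.6807 -0.1349]
 [ 0.5465 -0.1731]
 [ 0.4468  0.1712]]
[0.3568 0.1394 0.3585 0.1403]
O [0.56405762 0.0178163 ] yaw 106.08222635500798
dot [0.5527 0.056 ] jig 0.0398 0.0003 proj scene [343.4 223.3]
dot [0.5614 0.0254] jig 0.008 0.0005 proj scene [334.4 231.5]
dot [ 0.5706 -0.0058] jig -0.0245 0.0003 proj scene [325.1 240.4]
dot [ 0.5793 -0.0367] jig -0.0566 0.0005 proj scene [315.3 249.4]
scene cor proj [array([406. , 218.5]), array([309. , 323.4]), array([244.6, 290.7]), array([349.3, 197.6])]
```

View pics/crop_s.png

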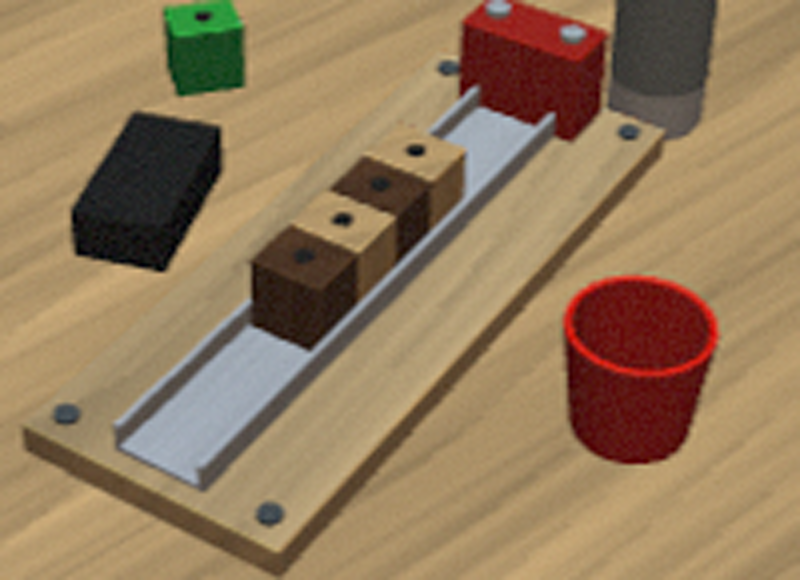

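Both views agree: dot 4 projects to scene (315,249) and I see it at about (316,249). The jig yaw is 106.1° and block_4 is at jig x of about -57 mm, so the travel is about 84 mm. Now I'll move over the free rail with the jaws shut and turned 90°.

Request:
{"op": "send_rows", "data": {
  "moves": "0 0 0 1 -0.8 0 -1;0 0 0 1 -0.8 0 -1;0 0 0 1 -0.8 0 -1;0 0 0 1 -0.8 0 -1;0 0 0 1 -0.8 0 -1;0 0 0 1 -0.8 0 -1;0 0 0 1 -0.8 0 -1;0 0 0 1 -0.8 0 -1",
  "newtons": 20
}}

```text
time: 1.1
eef_pos: [0.3341, -0.4405, 0.2452]
tcp_rot: [0.99, 0.139, -0.0, -0.0]
contact_force: [-0.0, -0.2, -0.5]
opening: 0.0
finger_force: 0.0
```

Request:
{"op": "send_rows", "data": {
  "moves": "0 0 0 1 -0.8 0 -1;0 0 0 1 -0.8 0 -1;0 0 0 1 -0.8 0 -1;0 0 0 1 -0.8 0 -1;0 0 0 1 -0.8 0 -1;0 0 0 1 -0.8 0 -1;0 0 0 1 -0.8 0 -1;0 0 0 1 -0.8 0 -1"
}}

```text
time: 2.1
eef_pos: [0.4821, -0.2317, 0.2453]
tcp_rot: [0.99, 0.139, -0.0, 0.0]
contact_force: [-0.2, -0.3, -0.3]
opening: 0.0
finger_force: 0.0
```

Request:
{"op": "send_rows", "data": {
  "moves": "0 0 -0.25 0.735 -0.536 0 -1;0 0 -0.25 0.735 -0.536 0 -1;0 0 -0.25 0.735 -0.536 0 -1;0 0 -0.25 0.735 -0.536 0 -1;0 0 -0.25 0.735 -0.536 0 -1;0 0 -0.25 0.735 -0.536 0 -1;0 0 -0.25 0.735 -0.536 0 -1;0 0 -0.25 0.735 -0.536 0 -1;0 0 -0.25 0.735 -0.536 0 -1;0 0 -0.25 0.735 -0.536 0 -1;0 0 -0.25 0.735 -0.536 0 -1;0 0 -0.25 0.735 -0.536 0 -1"
}}

```text
time: 3.6
eef_pos: [0.5942, -0.0868, 0.2453]
tcp_rot: [0.602, 0.799, -0.0, -0.0]
contact_force: [-0.8, 0.3, -0.2]
opening: -0.002
finger_force: 0.0
```

Request:
{"op": "send_rows", "data": {
  "moves": "0 0 0 0 0 0.2 -1;0 0 0 0 0 0.4 -1;0 0 0 0 0 0.6 -1;0 0 0 0 0 0.75 -1;0 0 0 0 0 0.85 -1;0 0 0 0 0 0.9 -1;0 0 0 0 0 0.9 -1"
}}

```text
time: 4.47
eef_pos: [0.5944, -0.0865, 0.0653]
tcp_rot: [0.601, 0.799, -0.0, -0.0]
contact_force: [-0.1, 0.1, 0.7]
opening: 0.001
finger_force: 0.0
```

```bash
python3 - <<'E'
from plant import ctrl
import cv2
s=ctrl.read_camera("scene")
cv2.imwrite("pics/s1.png",cv2.resize(s["image"][150:330,220:440,::-1],None,fx=3.3,fy=3.3,interpolation=cv2.INTER_CUBIC))
st=ctrl.get_state();print(st["eef_pos"],st["contact_force"])
from h import *
p=st["eef_pos"]; print([(np.array(proj(s,p-[0,0,h]))-[220,150])*3.3 for h in (0,.014,.027)])
E
```

```text
[ 0.59496649 -0.08671591  0.06616756] [-0.09766384 -0.23778316  0.26877018]
[array([260.58917382, 373.45307149]), array([261.30156864, 393.37530005]), array([261.95111217, 411.53988265])]
```

View pics/s1.png

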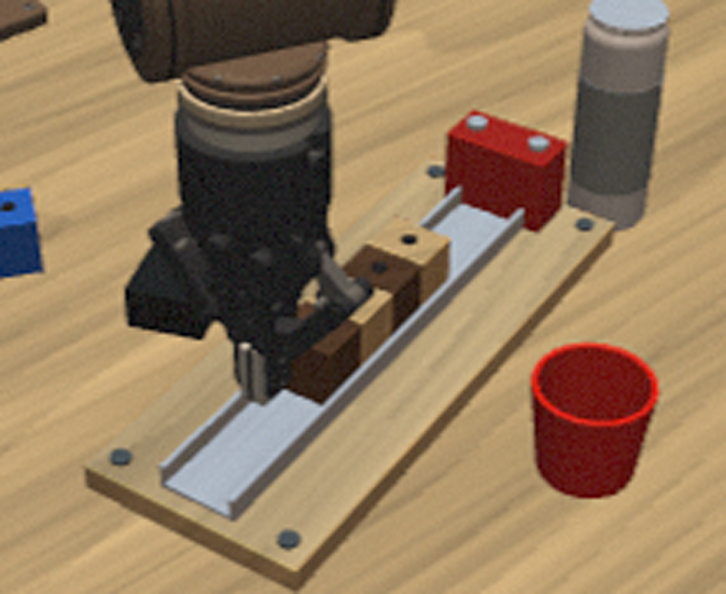

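The shut fingertips at crop (260,402) are centred in the channel behind block_4, about 50 mm above the bench and still clear of it. I'll lower 13 mm and then approach slowly.

Request:
{"op": "send_rows", "data": {
  "moves": "0 0 0 0 0 0.03 -1;0 0 0 0 0 0.065 -1;0 0 0 0.02 0 0.065 -1;0 0 0 0.04 0 0.065 -1;0 0 0 0.06 0 0.065 -1;0 0 0 0.08 0 0.065 -1;0 0 0 0.1 0 0.065 -1;0 0 0 0.115 0 0.065 -1;0 0 0 0.13 0 0.065 -1;0 0 0 0.145 0 0.065 -1;0 0 0 0.16 0 0.065 -1;0 0 0 0.175 0 0.065 -1"
}}

```text
time: 6.02
eef_pos: [0.5846, -0.0528, 0.0523]
tcp_rot: [0.601, 0.799, -0.0, 0.0]
contact_force: [0.6, -0.6, -0.4]
opening: 0.0
finger_force: 0.4
```

Request:
{"op": "send_rows", "data": {
  "moves": "0 0 0 0.02 0 0 -1;0 0 0 0.04 0 0 -1;0 0 0 0.06 0 0 -1;0 0 0 0.08 0 0 -1;0 0 0 0.1 0 0 -1;0 0 0 0.12 0 0 -1;0 0 0 0.14 0 0 -1;0 0 0 0.16 0 0 -1;0 0 0 0.18 0 0 -1;0 0 0 0.2 0 0 -1;0 0 0 0.21 0 0 -1;0 0 0 0.21 0 0 -1"
}}

```text
time: 7.52
eef_pos: [0.5727, -0.0122, 0.0523]
tcp_rot: [0.601, 0.799, 0.0, -0.0]
contact_force: [0.0, 0.0, 0.3]
opening: -0.002
finger_force: 0.0
```

```bash
python3 - <<'E'
from plant import ctrl
import cv2
from h import *
s=ctrl.read_camera("scene")
cv2.imwrite("pics/s2.png",cv2.resize(s["image"][150:330,220:440,::-1],None,fx=3.3,fy=3.3,interpolation=cv2.INTER_CUBIC))
st=ctrl.get_state();u=np.array([-.277,.9609]);d=st["eef_pos"][:2]-[.5641,.0178]
print(st["eef_pos"],st["contact_force"],u@d,d@[-u[1],u[0]])
E
```

```text
[ 0.57273375 -0.01223993  0.05221017] [-0.26740533 -0.45521219 -0.76199151] -0.03125692169749243 2.4891018239041197e-05
```

View pics/s2.png

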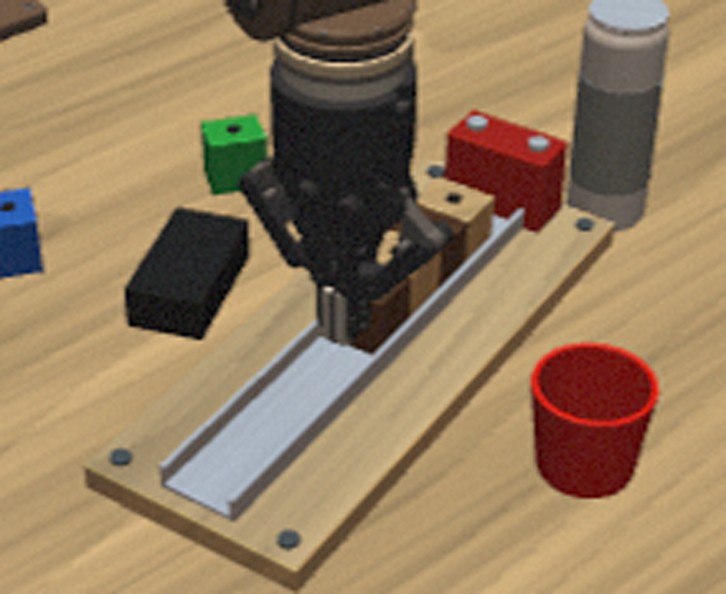

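The row is sliding as one train. Fingertips (335,325) touch block_4, block_1 is still short of the stop, and can, cup and sanding block have not moved. I'll go on slowly, then watch for the force rise at the stop.

Request:
{"op": "send_rows", "data": {
  "moves": "0 0 0 0.015 0 0 -1;0 0 0 0.03 0 0 -1;0 0 0 0.045 0 0 -1;0 0 0 0.06 0 0 -1;0 0 0 0.075 0 0 -1;0 0 0 0.09 0 0 -1;0 0 0 0.1 0 0 -1;0 0 0 0.11 0 0 -1;0 0 0 0.12 0 0 -1;0 0 0 0.13 0 0 -1;0 0 0 0.14 0 0 -1;0 0 0 0.14 0 0 -1"
}}

```text
time: 9.07
eef_pos: [0.5651, 0.0147, 0.0524]
tcp_rot: [0.601, 0.799, 0.0, -0.0]
contact_force: [-0.6, -0.8, -0.2]
opening: 0.002
finger_force: 0.0
```

Request:
{"op": "send_rows", "data": {
  "moves": "0 0 0 0.005 0 0 -1;0 0 0 0.01 0 0 -1;0 0 0 0.01 0 0 -1"
}}

```text
time: 9.45
eef_pos: [0.5647, 0.0164, 0.0524]
tcp_rot: [0.601, 0.799, 0.0, 0.0]
contact_force: [0.1, 0.5, 0.9]
opening: -0.002
finger_force: 0.2
```

No stop contact yet, so I'll continue in 1 mm steps.

Request:
{"op": "send_rows", "data": {
  "moves": "0 0 0 0.005 0 0 -1;0 0 0 0.01 0 0 -1;0 0 0 0.01 0 0 -1"
}}

```text
time: 9.82
eef_pos: [0.5641, 0.0183, 0.0524]
tcp_rot: [0.601, 0.799, 0.0, -0.0]
contact_force: [0.1, 0.1, -0.1]
opening: -0.0
finger_force: 0.3
```

Request:
{"op": "send_rows", "data": {
  "moves": "0 0 0 0.005 0 0 -1;0 0 0 0.005 0 0 -1"
}}

```text
time: 10.07
eef_pos: [0.5638, 0.0193, 0.0524]
tcp_rot: [0.601, 0.799, 0.0, -0.0]
contact_force: [1.1, -1.0, -0.5]
opening: -0.001
finger_force: 0.3
```

Request:
{"op": "send_rows", "data": {
  "moves": "0 0 0 0.005 0 0 -1;0 0 0 0.005 0 0 -1"
}}

```text
time: 10.32
eef_pos: [0.5638, 0.0198, 0.0524]
tcp_rot: [0.601, 0.799, -0.0, 0.001]
contact_force: [1.5, -1.8, -0.3]
opening: -0.001
finger_force: 1.5
```

Request:
{"op": "send_rows", "data": {
  "moves": "0 0 0 0.005 0 0 -1;0 0 0 0.005 0 0 -1"
}}

```text
time: 10.58
eef_pos: [0.564, 0.0199, 0.0526]
tcp_rot: [0.601, 0.799, -0.0, 0.002]
contact_force: [2.1, -5.4, -0.7]
opening: -0.004
finger_force: 3.1
```

Request:
{"op": "send_rows", "data": {
  "moves": "0 0 0 0.005 0 0 -1;0 0 0 0.005 0 0 -1;0 0 0 0.005 0 0 -1"
}}

```text
time: 10.95
eef_pos: [0.5641, 0.02, 0.0528]
tcp_rot: [0.601, 0.799, -0.001, 0.002]
contact_force: [2.4, -8.7, -0.9]
opening: -0.001
finger_force: 4.4
```

The force is at 9 N with no further travel, so the row is home. I'll retreat straight back, then up.

Request:
{"op": "send_rows", "data": {
  "moves": "0 0 0 -0.01 0 0 -1;0 0 0 -0.02 0 0 -1;0 0 0 -0.05 0 0 -1;0 0 0 -0.1 0 0 -1;0 0 0 -0.2 0 0 -1;0 0 0 -0.3 0 -0.1 -1;0 0 0 -0.4 0 -0.3 -1;0 0 0 -0.5 0 -0.6 -1;0 0 0 -0.7 0 -0.8 -1;0 0 0 -1 0 -0.9 -1;0 0 0 -1 0 -0.9 -1;0 0 0 -1 0 -0.9 -1"
}}

```text
time: 12.45
eef_pos: [0.6178, -0.1707, 0.2315]
tcp_rot: [0.602, 0.799, 0.0, -0.001]
contact_force: [-0.7, -0.9, -0.5]
opening: 0.003
finger_force: 0.0
```

Request:
{"op": "send_rows", "data": {
  "moves": "0 0 0 -0.3 0 0 -1;0 0 0 -0.6 0 0 -1;0 0 0 -0.9 0 0 -1;0 0 0 -0.9 0 0 -1;0 0 0 -0.9 0 0 -1"
}}

```text
time: 13.08
eef_pos: [0.6679, -0.3415, 0.2305]
tcp_rot: [0.601, 0.799, 0.0, -0.002]
contact_force: [0.4, 0.8, -0.3]
opening: 0.002
finger_force: 0.0
```

```bash
python3 - <<'E'
from plant import ctrl
import cv2
from h import *
c=ctrl.read_camera("top");s=ctrl.read_camera("scene")
a=cv2.resize(c["image"][150:295,205:425,::-1],(600,395),interpolation=cv2.INTER_CUBIC)
cv2.imwrite("pics/end_top.png",cv2.resize(c["image"][150:295,205:425,::-1],None,fx=3.6,fy=3.6,interpolation=cv2.INTER_CUBIC))
cv2.imwrite("pics/end_s.png",cv2.resize(s["image"][150:330,220:440,::-1],None,fx=3.3,fy=3.3,interpolation=cv2.INTER_CUBIC))
print(ctrl.get_state()["contact_force"])
O=np.array([.5641,.0178]);u=np.array([-.277,.9609])
for x in (.124,.092,.06,.028):
    w=O+u*x; q=[*w,.061]; print(x,(np.array(proj(c,q))-[205,150])*3.6,(np.array(proj(s,q))-[220,150])*3.3)
E
```

```text
[-0.32309533  0.69822269 -0.06251849]
0.124 [165.89469762 312.54561705] [479.21448267 175.11973671]
0.092 [228.8230554  294.92030412] [452.85289231 199.77535892]
0.06 [291.4975208  277.36610274] [425.41695235 225.4358051 ]
0.028 [353.91962725 259.88258341] [396.83962001 252.16377941]
```

View pics/end_top.png

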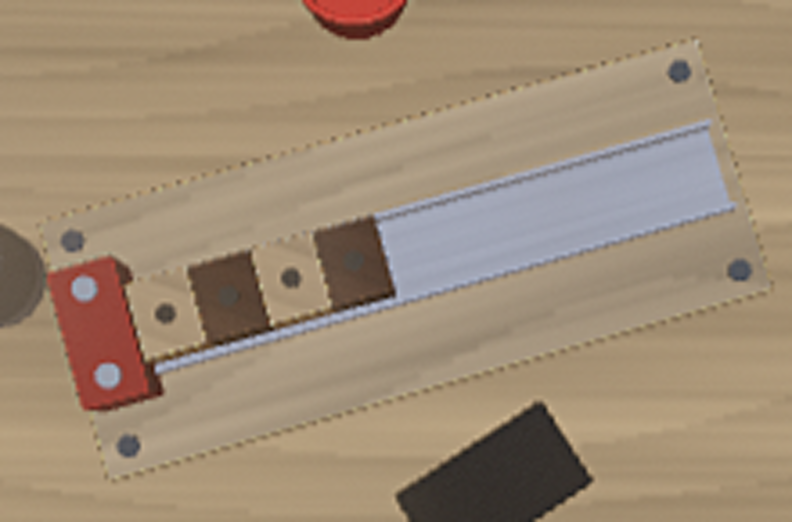

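View pics/end_s.png

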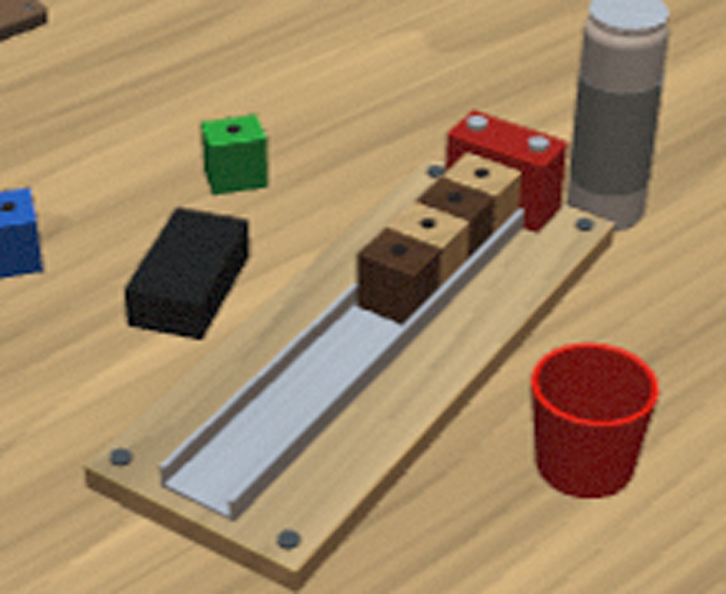

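The dots sit at top-crop (165,313), (228,295), (291,277) and (353,260), within about 1 px of the home positions. Block_1 touches the stop with no gaps in the row, the bystanders have not moved and the hand is clear.

```bash
python3 -c "
from plant import ctrl
print(ctrl.sign_off())"
```

```text
the job is handed in; nothing more can be done
None
```

The row was pushed home against the red stop as one closed train, with no gaps visible in the final pictures, bystanders unmoved and the hand clear; the job is handed in, and sign-off returned no verdict.

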